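Set out the mushroom sampling place

TASK

Set out the sampling place on the green mat: stand the round sample stand on the mat midway between the wooden board and the notebook, and put the larger of the two single mushrooms on top of it, in the middle. Put the smaller one on the wooden board, in the middle, and lay the black-capped marker on the notebook, in the middle and lengthwise along it. Keep the mushrooms the way up they lie now, and leave the red marker and the bow cutter where they are.

Things in the scene. Friction and masses are not known exactly. Their poses are not given: they have to be found in the camera images.
- work_mat: fixed plain green mat, 170 x 400 mm, 10 mm thick, lying on the table; origin at the centre of its underside, its long side along its own y. The board and the notebook lie on its two ends, 125 mm either side of its centre along y, so its centre is the point midway between them
- sample_board: fixed wooden board, 148 x 110 x 14 mm, lying on one end of the mat (either end); origin at the centre of its underside; flat top 14 mm above the origin, 24 mm above the table
- notebook: fixed closed notebook with a black cover, 148 (own x) x 110 (own y) mm, lying on the other end of the mat; origin near the centre of its underside; things laid on it rest 12 mm above the origin, 22 mm above the table
- sample_stand: loose round sample stand, white and aluminium with a blue disc on top, 64 mm across, 22 mm high, 0.16 kg, flat on top, standing upright; origin at the centre of its underside, z up
- large_mushroom: loose brown mushroom, the larger of the two single ones (not the big clump that stands nearer the robot, which is fixed), 54 x 54 mm, 38 mm high; origin at the centre of its underside as it lies, z up
- small_mushroom: loose brown mushroom, the smaller, flatter one, 45 (own x) x 49 (own y) mm, 20 mm high; origin at the centre of its underside as it lies, z up
- black_marker: loose felt marker with a white barrel and black cap, 132 mm long (own y), 19 mm wide, 20 mm high, lying; it does not roll; origin at the middle of its underside, z up
- red_marker: loose felt marker with a red cap, 19 x 132 x 20 mm, a bystander; origin at the middle of its underside, long along its own y
- bow_cutter: loose yellow bow-shaped cutter, 70 x 186 mm (long along its own y), 17 mm high, a bystander; origin at the centre of its underside

How it is judged:
By the outcome, as a careful person would: the job done as asked, in the order asked, and still so for the second after the job is handed in, with the robot touching nothing.
It also fails if it takes over 106 s, if anything falls off the work surface, if the arm or the gripper's body presses on something with over 40 N, if the wrist force passes 120 N, or if a joint passes its speed limit or range.

ROBOT

A 6-joint arm with a two-finger parallel gripper is mounted at the origin on the work surface; the furniture and walls round the work are solid. World frame = base frame: x ahead of the robot, y to its left, z up, the work surface at z = 0. Lengths are in m, angles in degrees, forces in N, time in s.
With the tool pointing down it reaches from about 0.375 to 0.9 m from the base axis. Payload 3.1 kg.
Tool frame: the origin (TCP) lies midway between the tips of the shut fingers; the grasp point (between the pads) lies bot.pinch_z behind it (bot.pinch_z is the distance from the TCP to the grasp point, in m); z points along the fingers, y is the direction in which the jaws open and shut (so a half turn about z gives the same grasp; the last joint's range is limited). The gripper opens to 87 mm and grips with 3 to 60 N. Pads are 19 mm wide; open, the fingers measure 117 mm over their backs; the gripper's body (75 mm by 190 mm) begins 51 mm behind the grasp point.
Start: joints at [-81.503, 30.224, 82.088, -0, 67.689, -10.227], TCP at [0.201, -0.592, 0.223] pointing down, gripper open.
Joint ranges: [-176.69, 176.69], [-43.24, 126.21], [12.49, 139.97], [-82, 262], [0, 151.66], [-163.58, 163.58]. Speed limits (degrees/s): [159.86, 159.86, 180, 180, 180, 180].

INTERFACE

Orientations are given as a 3x3 rotation matrix whose columns are the frame's x, y, z axes.
In Python, from rig import bot gives the robot as it stands.
- The arm moves only by the tool apply_moves, never from a script. Its argument "motion" is text: rows parted by semicolons, each of 7 numbers parted by spaces: the shift along the tool's x, y, z in m, then the turn, a rotation vector about the tool's x, y, z in degrees, then the finger opening in m, from 0 to 0.087. A call has exactly 8 rows; each row is the pose to reach, as a shift and turn from the pose commanded when the call began, along the tool's axes at that moment; what a row does not reach only later rows make up. A row lasts 1/8 s, in which the tool goes at most 62.5 mm and 10.7 degrees, less where a joint would pass 70% of its speed; a pose out of reach is approached as far as the arm can. A call with a gripper value outside its range is refused whole. The fingers move at their own pace and stop on an object; the grip force is fixed at half the most. Time passes only in rows, so rows that repeat a pose let the fingers close, or fill a call up. It gives the time, the measured TCP pose, the force and the opening at its end, in the units of the state.
- bot.read_state(): the state, without advancing time (a new reading comes with each control period).
- bot.capture(name): name is "side" or "top" or "wrist"; returns the picture (480x640x3 uint8, red, green, blue); there is no depth.
- bot.get_calibration(name): a dict with "fx", "fy", "cx", "cy" (pixels), "D" ([k1, k2, p1, p2, k3] as OpenCV has them; the pictures are not rectified), "rvec" (rotation vector, rad) and "tvec" (3), from world to camera coordinates, as OpenCV has them. Camera axes: x right, y down, z forward; pixel columns grow to the right and rows downward; lengths in m; the calibration is good to about 2 mm. A picture is of the moment at which its call begins: read the wrist's pose just before it. get_calibration takes no time and is no camera call; for the wrist camera it gives the pose at the moment of the call.
- bot.hand_in(): hands the job in, once; it reports no verdict.
Trained networks look in the newest picture that a camera, given by its name, has taken for a name from the list of things; names that differ only in an ending like _2 or _b are one class to them, and where a whole thing is asked for, a point or a joint stands for the part that bears it (a point fixed in the world has none). Each returns a list of dicts, best first, with "p" (0 to 1); they miss things now and then, are a little off and sometimes report something else, mostly with a low value. They report only what shows in the picture. A call takes as long as a camera call.
- bot.find_in(name, camera): "point" ([x, y, z] in m, in world coordinates, good to about 4 mm: the middle of the surface that is visible of it).
The state is a dict: "time_s": time; "joint_positions": joint angles; "qvel": joint speeds; "tau": joint torques, N m; "position": TCP position; "tcp_rot": TCP orientation; "force": force on the tool from outside, world axes, zero at the start; "moment": the same for the moment, N m; "opening": opening from 0.0 (shut) to 1.0 (fully open).
Only numpy, scipy, OpenCV 4.12 (cv2) and the standard library are available. Lean on these libraries where they do the work, as an engineer would, in place of code of your own. Each camera call takes 0.05 s, during which the arm holds its last target.

## Working session

There is one attempt and no reset: what is moved stays moved. The work goes in short steps, Python scripts to look and compute and a tool call to move; the robot and the scene stay as the last step left them, time stands still between calls to the robot, and variables do not carry over. Pictures are saved under pics/ and viewed, and the job is handed in when it is done.

Besides the shell and the picture viewer there is one more tool, called after "Call:" in YAML: its name, and indented under it one key for each argument. apply_moves: Moves the arm, as the interface text tells. Its arguments: {"type":"object","properties":{"motion":{"type":"string"}},"required":["motion"]}

```bash
ls; mkdir -p pics
python3 - <<'E'
from rig import bot
import cv2
print(bot.pinch_z, bot.read_state())
for c in ("top","side","wrist"):
    im=bot.capture(c); cv2.imwrite(f"pics/{c}0.png",im[:,:,::-1])
    k=bot.get_calibration(c); print(c,k)
    if c=="wrist": continue
    for n in ["work_mat","sample_board","notebook","sample_stand","large_mushroom","small_mushroom","black_marker","red_marker","bow_cutter"]:
        print(n,[([round(v,3) for v in d["point"]],round(d["p"],2)) for d in bot.find_in(n,c)][:3])
E
```

```text
pics
0.0187 {'time_s': 0.0, 'joint_positions': array([-8.15022851e+01,  3.02781103e+01,  8.21561649e+01,  2.87403062e-04,
        6.76865566e+01, -1.02260258e+01]), 'qvel': array([ 0.0108055 , -0.03587171, -0.04479063, -0.06434583,  0.05065095,
       -0.02669295]), 'tau': array([ 8.08253990e-04, -4.40041494e+01, -1.76588738e+01,  6.32102718e-02,
        5.81855793e-02, -1.75753626e-04]), 'position': array([ 0.20056325, -0.59118916,  0.22158201]), 'tcp_rot': array([[ 9.47078020e-01,  3.21003317e-01, -3.07044317e-04],
       [ 3.21003240e-01, -9.47075798e-01,  2.08644585e-03],
       [ 3.78961798e-04, -2.07458923e-03, -9.99997776e-01]]), 'force': array([0.0914572 , 0.14378846, 0.44109577]), 'moment': array([ 0.03601649, -0.05518536, -0.00762487]), 'opening': 1.0033248282412988}
top {'fx': 557.4818931723604, 'fy': 557.4818931723604, 'cx': 324.97831068066534, 'cy': 245.34385805907186, 'D': array([-0.05407823,  0.        ,  0.        ,  0.        ,  0.        ]), 'rvec': array([ 2.1879224 , -2.17574253,  0.04706513]), 'tvec': array([0.00666022, 0.55188024, 1.34194998])}
work_mat [([0.632
[... 739 characters left out ...]
], 0.66)]
sample_board [([0.642, -0.176, 0.025], 0.88)]
notebook [([0.626, 0.075, 0.022], 0.76)]
sample_stand [([0.434, -0.112, 0.022], 0.72)]
large_mushroom [([0.607, -0.401, 0.015], 0.55)]
small_mushroom [([0.434, 0.093, 0.014], 0.52), ([0.665, 0.367, 0.015], 0.45)]
black_marker [([0.475, 0.328, 0.013], 0.45)]
red_marker [([0.607, -0.4, 0.017], 0.94)]
bow_cutter [([0.664, 0.366, 0.014], 0.59)]
wrist {'fx': 406.03050642949734, 'fy': 406.03050642949734, 'cx': 315.25472867549337, 'cy': 233.65707678723584, 'D': array([-0.01358042,  0.        ,  0.        ,  0.        ,  0.        ]), 'rvec': array([-2.34687133,  1.6835598 ,  0.25337398]), 'tvec': array([-0.62473649, -0.03504927,  0.3921813 ])}
```

View pics/top0.png

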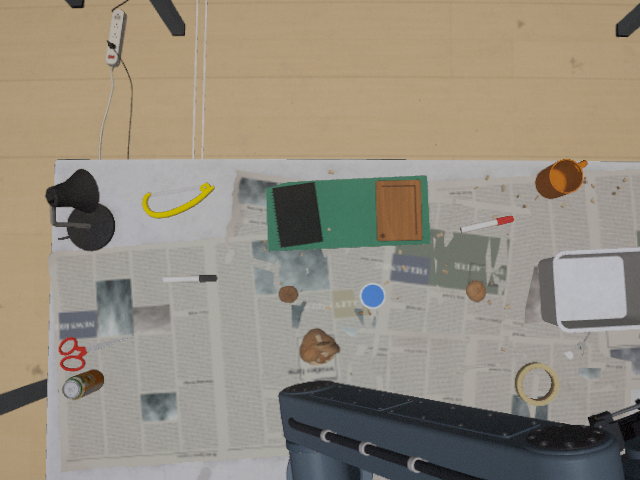

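View pics/side0.png

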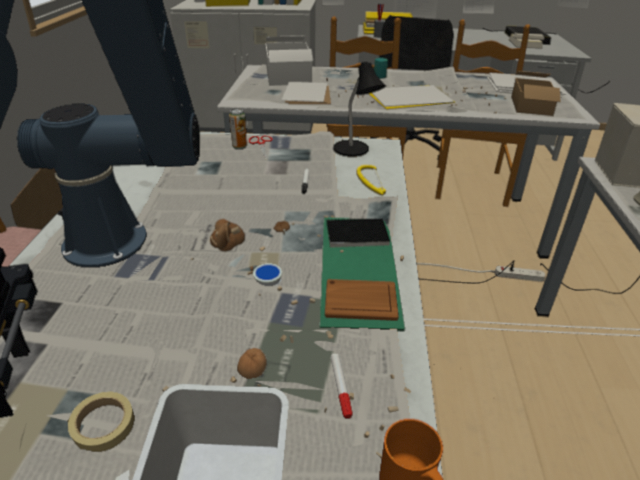

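View pics/wrist0.png

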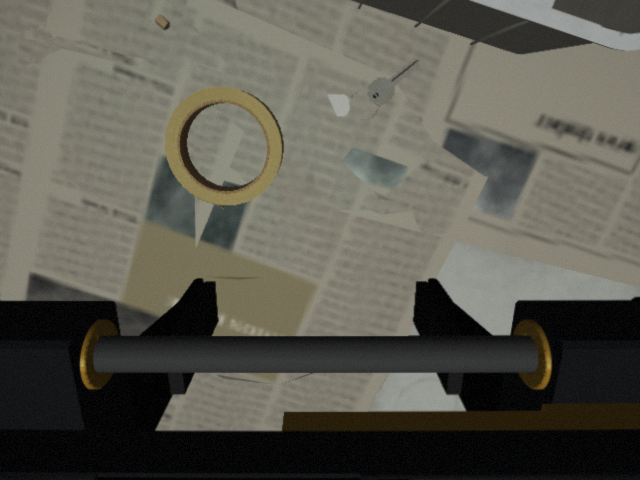

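```bash
cat > h.py <<'E'
import numpy as np, cv2
from rig import bot
def unproj(k,uv,z):
    K=np.array([[k['fx'],0,k['cx']],[0,k['fy'],k['cy']],[0,0,1.]])
    p=cv2.undistortPoints(np.array(uv,float).reshape(-1,1,2),K,np.array(k['D'])).reshape(-1,2)
    R=cv2.Rodrigues(np.array(k['rvec']))[0]; t=np.array(k['tvec'])
    d=np.c_[p,np.ones(len(p))]@R; c=-R.T@t
    return c+d*((z-c[2])/d[:,2])[:,None]
def blobs(mask,amin=60):
    n,l,s,c=cv2.connectedComponentsWithStats(mask.astype(np.uint8))
    return [(s[i,4],s[i,:4].tolist(),l==i) for i in range(1,n) if s[i,4]>amin]
def rect(k,mask,z):
    cs,_=cv2.findContours(mask.astype(np.uint8),cv2.RETR_EXTERNAL,cv2.CHAIN_APPROX_NONE)
    c=max(cs,key=cv2.contourArea).reshape(-1,2)
    P=unproj(k,c,z)[:,:2]
    r=cv2.minAreaRect((P*1000).astype(np.float32))
    return [np.round(np.array(r[0]),1),np.round(r[1],1),round(r[2],1)], np.round(P.mean(0)*1000,1)
E
python3 - <<'E'
from h import *
for c in ("top","side"):
    k=bot.get_calibration(c); im=cv2.imread(f"pics/{c}0.png"); h=cv2.cvtColor(im,cv2.COLOR_BGR2HSV)
    H,S,V=[h[:,:,i].astype(int) for i in range(3)]
    R=cv2.Rodrigues(np.array(k['rvec']))[0]; print(c,'cam',-R.T@k['tvec'])
    print('blue',[(a,b,rect(k,m,.022)) for a,b,m in blobs((H>100)&(H<125)&(S>150)&(V>100))])
    print('green',[(a,b,rect(k,m,.010)) for a,b,m in blobs((H>60)&(H<95)&(S>110),800)])
    print('brown',[(a,b,rect(k,m,.02)) for a,b,m in blobs((H<20)&(S>90)&(V<200),100) if b[1]>150 and b[2]<80 and b[3]<100])
    print('dark',[(a,b,rect(k,m,.02)) for a,b,m in blobs((V<60),60) if b[1]>150 and b[2]<80])
E
for a in "top 140 160 400 200" ; do python3 -c "
import cv2
im=cv2.imread('pics/top0.png')[165:315,150:350];cv2.imwrite('pics/tz1.png',cv2.resize(im,None,fx=4,fy=4,interpolation=cv2.INTER_CUBIC))
im=cv2.imread('pics/top0.png')[165:315,330:530];cv2.imwrite('pics/tz2.png',cv2.resize(im,None,fx=4,fy=4,interpolation=cv2.INTER_CUBIC))"; done
```

```text
top cam [ 0.46918791 -0.01463943  1.37298737]
blue [(np.int32(225), [362, 285, 21, 21], ([array([ 432.1, -104.6]), array([47.6, 47.8]), 45.1], array([ 431.7, -102.6])))]
green [(np.int32(2412), [283, 186, 101, 64], ([array([621.6,  -5.8]), array([146.7, 245.4]), 3.1], array([622.2, -31.4])))]
brown [(np.int32(1443), [535, 159, 53, 40], ([array([ 723.3, -572.8]), array([ 84.1, 141.3]), 18.6], array([ 721.9, -571.3]))), (np.int32(2688), [376, 180, 46, 61], ([array([ 639.2, -169.1]), array([147.2, 109.7]), 0.3], array([ 639.1, -169. ]))), (np.int32(111), [496, 216, 18, 9], ([array([ 616.5, -428.8]), array([16.8, 40.9]), 11.6], array([ 616.6, -427.7]))), (np.int32(305), [466, 281, 20, 21], ([array([ 443.8, -354.7]), array([48.4, 43.6]), 26.5], array([ 444.1, -354.9]))), (np.int32(239), [279, 286, 19, 16], ([array([434.3,  98.6]), array([36.3, 43.7]), 0.4], array([434.1,  99.4]))), (np.int32(793), [300, 329, 39, 34], ([array([305.7,  29.5]), array([79.9, 85. ]), 38.9], array([306.3,  24. ]))), (np.int32(368), [59, 337, 28, 34], ([array([282.5, 628.2]), array([80.7, 68.4]), 1.5], array([28
[... 4299 characters left out ...]
 [(np.int32(1349), [327, 218, 63, 25], ([array([628.7,  79.1]), array([148.2, 103.4]), 8.7], array([628.9,  78.9]))), (np.int32(94), [218, 236, 20, 14], ([array([312.6,  -6.6]), array([41.3, 47. ]), 53.8], array([318.6, -11.2]))), (np.int32(200), [65, 241, 79, 26], ([array([ 44.8, -85.2]), array([181.4,  63.7]), 27.4], array([ 49.4, -95.3]))), (np.int32(2856), [0, 248, 37, 169], ([array([ -60.1, -280.6]), array([ 75.8, 533.7]), 32.8], array([ -54.9, -314.8]))), (np.int32(347), [30, 302, 30, 23], ([array([  -3.8, -277.8]), array([61.6, 40.4]), 86.8], array([  -3.8, -276.7]))), (np.int32(108), [325, 315, 69, 5], ([array([ 636.8, -229.5]), array([135.4,   5.3]), 0.7], array([ 636.9, -229.3])))]
```

View pics/tz1.png

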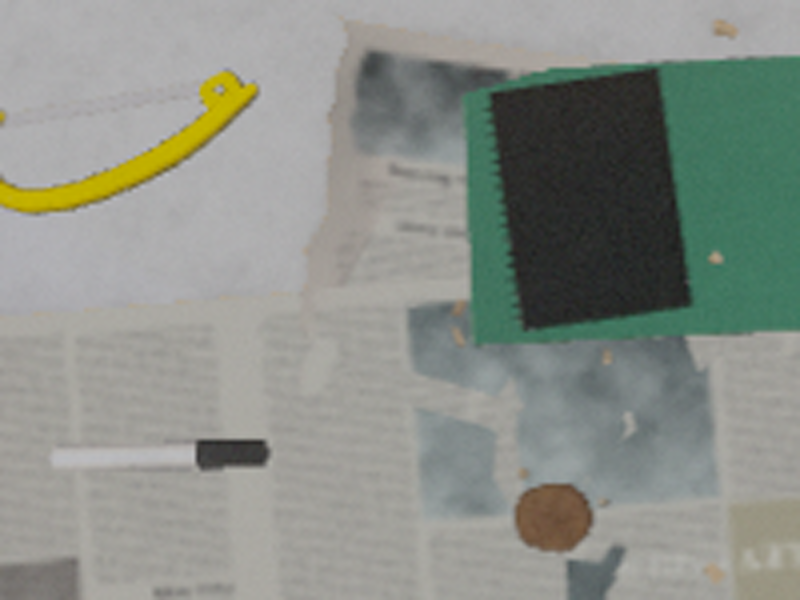

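View pics/tz2.png

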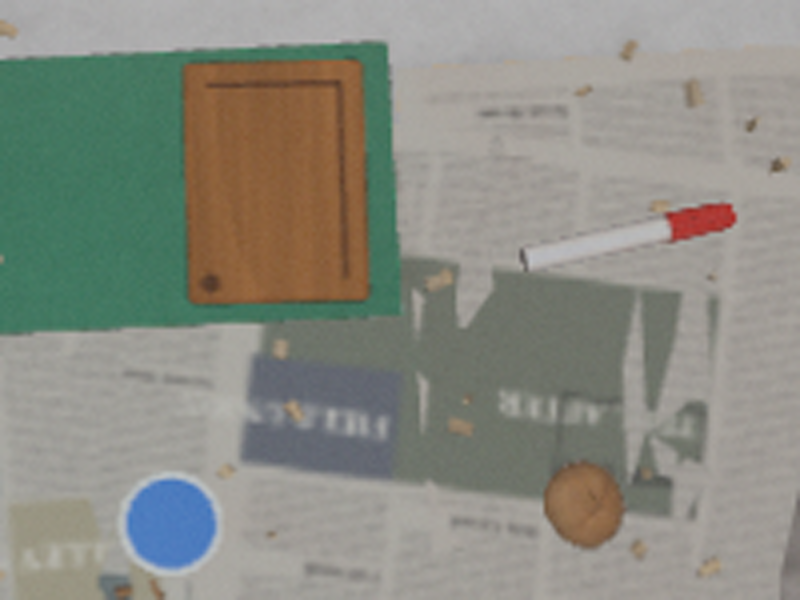

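Run:
```python
from h import *
s=bot.read_state(); k=bot.get_calibration("wrist")
R=cv2.Rodrigues(np.array(k['rvec']))[0]; c=-R.T@k['tvec']
print('cam in tool',s['tcp_rot'].T@(c-s['position']), 'axes',np.round(s['tcp_rot'].T@R.T,2))
k=bot.get_calibration("top")
P=unproj(k,[(266.2,188),(268.8,250.8),(426.8,175.5),(430,243.3)],.010)[:,:2]
print(P.round(4),P.mean(0))
im=cv2.imread("pics/top0.png").astype(int)
# notebook right edge, left edge
P=unproj(k,[(150+658/4,165+68/4),(150+690/4,165+305/4),(150+490/4,165+93/4),(150+524/4,165+328/4)],.022)[:,:2]; print('nb',P.round(4),P.mean(0), np.degrees(np.arctan2(*(P[0]-P[1])[::-1])), np.degrees(np.arctan2(*(P[2]-P[3])[::-1])))
P=unproj(k,[(150+52/4,165+458/4),(150+268/4,165+453/4)],.012)[:,:2]; print('bm',P.round(4),P.mean(0),np.linalg.norm(P[0]-P[1]))
P=unproj(k,[(330+183/4,165+62/4),(330+364/4,165+62/4),(330+190/4,165+303/4),(330+369/4,165+302/4)],.024)[:,:2]; print('board',P.round(4),P.mean(0))
P=unproj(k,[(330+171/4,165+523/4)],.022);print('stand',P)
k=bot.get_calibration("side")
print(unproj(k,[(305,170),(304.5,192)],.012))
im=cv2.imread('pics/side0.png')
cv2.imwrite('pics/sz1.png',cv2.resize(im[150:300,250:410],None,fx=5,fy=4*5//4,interpolation=cv2.INTER_CUBIC)[:600])
```

```text
cam in tool [ 8.14774052e-02 -1.57180017e-04 -1.62480626e-01] axes [[-0.   -0.96 -0.29]
 [ 1.   -0.   -0.  ]
 [ 0.   -0.29  0.96]]
[[ 0.6936  0.1561]
 [ 0.5381  0.1477]
 [ 0.7262 -0.2403]
 [ 0.5586 -0.2471]] [ 0.62911453 -0.04592344]
nb [[0.7067 0.0363]
 [0.5615 0.0157]
 [0.691  0.1391]
 [0.5469 0.1166]] [0.62654048 0.07692205] 8.03980529185153 8.880817311706632
bm [[0.4659 0.4081]
 [0.47   0.2741]] [0.46793897 0.34106575] 0.13408924241683015
board [[ 0.7106 -0.1134]
 [ 0.7111 -0.2238]
 [ 0.5632 -0.1176]
 [ 0.5643 -0.226 ]] [ 0.63731337 -0.17018197]
stand [[ 0.43023404 -0.10640175  0.022     ]]
[[0.46447657 0.40446604 0.012     ]
 [0.47679653 0.26972209 0.012     ]]
```

View pics/sz1.png

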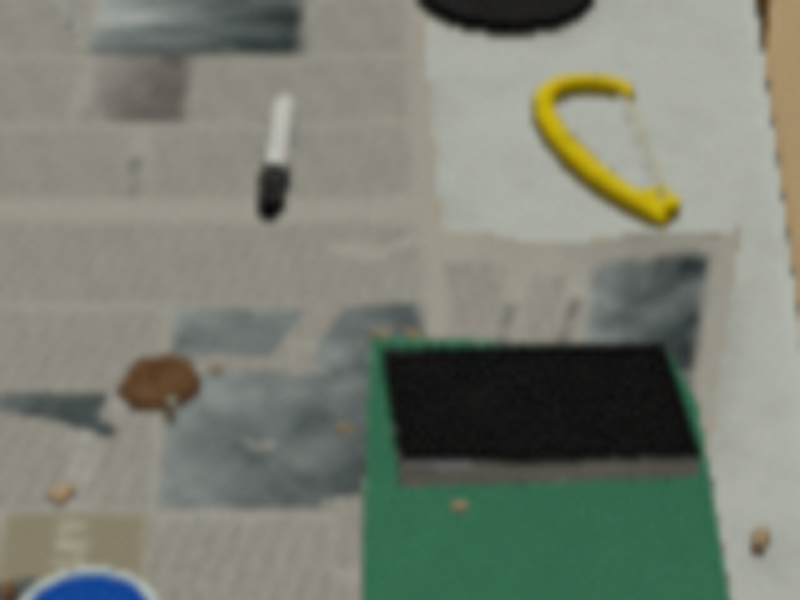

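Call:
apply_moves:
  motion: "0.03 -0.03 0 0 0 2 0.087; 0.07 -0.07 0 0 0 4.5 0.087; 0.11 -0.115 0 0 0 7 0.087; 0.15 -0.155 0 0 0 9.5 0.087; 0.19 -0.197 0 0 0 12 0.087; 0.23 -0.238 0 0 0 14.5 0.087; 0.265 -0.275 0 0 0 17 0.087; 0.29 -0.30 0 0 0 18.724 0.087"

```text
time_s: 2.05
position: [0.3795, -0.2126, 0.2228]
tcp_rot: [[1.0, 0.0, 0.0], [0.0, -1.0, -0.0], [0.0, 0.0, -1.0]]
force: [0.6, -0.4, 0.5]
opening: 1.0
```

Call:
apply_moves:
  motion: "0.01 -0.02 0 0 0 0 0.087; 0.025 -0.05 0 0 0 0 0.087; 0.04 -0.08 0 0 0 0 0.087; 0.048 -0.10 0 0 0 0 0.087; 0.052 -0.11 0 0 0 0 0.087; 0.052 -0.11 0 0 0 0 0.087; 0.052 -0.11 0 0 0 0 0.087; 0.052 -0.11 0 0 0 0 0.087"

```text
time_s: 3.05
position: [0.4309, -0.1054, 0.2226]
tcp_rot: [[1.0, -0.001, 0.0], [-0.001, -1.0, -0.0], [0.0, 0.0, -1.0]]
force: [-0.2, -0.0, -0.2]
opening: 0.997
```

Run:
```python
from h import *
s=bot.read_state(); print(s['position'])
k=bot.get_calibration("wrist"); im=bot.capture("wrist"); cv2.imwrite("pics/w1.png",im[:,:,::-1])
h=cv2.cvtColor(im,cv2.COLOR_RGB2HSV);H,S,V=[h[:,:,i].astype(int) for i in range(3)]
print('blue',[(a,b,rect(k,m,.022)) for a,b,m in blobs((H>100)&(H<125)&(S>150)&(V>80),800)])
```

```text
[ 0.43088898 -0.1053945   0.2225666 ]
blue [(np.int32(2662), [283, 172, 59, 57], ([array([ 432.1, -102.1]), array([53.1, 52.2]), 89.9], array([ 432.5, -102.3])))]
```

View pics/w1.png

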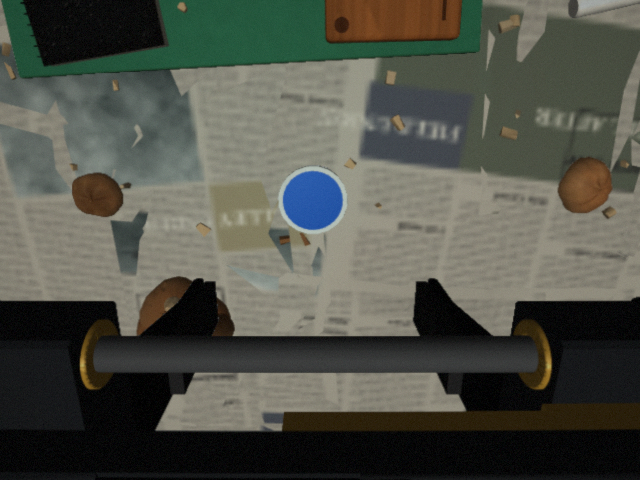

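Call:
apply_moves:
  motion: "0.001 -0.0025 0.02 0 0 0 0.087; 0.001 -0.0025 0.06 0 0 0 0.087; 0.001 -0.0025 0.105 0 0 0 0.087; 0.001 -0.0025 0.15 0 0 0 0.087; 0.001 -0.0025 0.185 0 0 0 0.087; 0.001 -0.0025 0.205 0 0 0 0.087; 0.001 -0.0025 0.215 0 0 0 0.087; 0.001 -0.0025 0.219 0 0 0 0.087"

```text
time_s: 4.1
position: [0.4322, -0.1025, 0.0033]
tcp_rot: [[1.0, -0.0, 0.0], [-0.0, -1.0, 0.0], [0.0, -0.0, -1.0]]
force: [-0.5, 0.6, -0.5]
opening: 0.999
```

Call:
apply_moves:
  motion: "0 0 0 0 0 0 0.075; 0 0 0 0 0 0 0.065; 0 0 0 0 0 0 0.055; 0 0 0 0 0 0 0.055; 0 0 0 0 0 0 0.055; 0 0 0 0 0 0 0.055; 0 0 0 0 0 0 0.055; 0 0 0 0 0 0 0.055"

```text
time_s: 5.1
position: [0.4324, -0.1024, 0.0041]
tcp_rot: [[1.0, 0.0, 0.001], [0.0, -1.0, -0.001], [0.001, 0.001, -1.0]]
force: [-0.4, -0.7, 5.2]
opening: 0.721
```

Call:
apply_moves:
  motion: "0 0 -0.01 0 0 0 0.055; 0 0 -0.03 0 0 0 0.055; 0 0 -0.06 0 0 0 0.055; 0 0 -0.10 0 0 0 0.055; 0 0 -0.14 0 0 0 0.055; 0 0 -0.165 0 0 0 0.055; 0 0 -0.18 0 0 0 0.055; 0 0 -0.18 0 0 0 0.055"

```text
time_s: 6.1
position: [0.4322, -0.1022, 0.1846]
tcp_rot: [[1.0, 0.0, 0.002], [0.0, -1.0, -0.001], [0.002, 0.001, -1.0]]
force: [0.2, 0.3, -1.7]
opening: 0.719
```

Run:
```python
from h import *
s=bot.read_state(); print(s['position'],s['opening'],s['force'])
im=bot.capture("wrist"); cv2.imwrite("pics/w2.png",im[:,:,::-1])
```

```text
[ 0.43215588 -0.1021735   0.18460692] 0.7188843124887467 [ 0.19613044  0.32541205 -1.682804  ]
```

Call:
apply_moves:
  motion: "0.02 -0.005 0 0 0 0 0.055; 0.05 -0.015 0 0 0 0 0.055; 0.09 -0.025 0 0 0 0 0.055; 0.13 -0.037 0 0 0 0 0.055; 0.165 -0.047 0 0 0 0 0.055; 0.19 -0.055 0 0 0 0 0.055; 0.20 -0.056 0 0 0 0 0.055; 0.20 -0.056 0 0 0 0 0.055"

```text
time_s: 7.15
position: [0.6311, -0.0462, 0.1822]
tcp_rot: [[1.0, 0.0, -0.003], [0.0, -1.0, 0.0], [-0.003, -0.0, -1.0]]
force: [0.3, 0.4, -2.7]
opening: 0.719
```

Run:
```python
from h import *
s=bot.read_state(); print(s['position'],s['opening'],s['force'])
k=bot.get_calibration("wrist")
im=bot.capture("wrist"); cv2.imwrite("pics/w3.png",im[:,:,::-1])
```

```text
[ 0.63114818 -0.04616878  0.18219841] 0.7192200969134064 [ 0.28365916  0.4048115  -2.67846322]
```

View pics/w2.png

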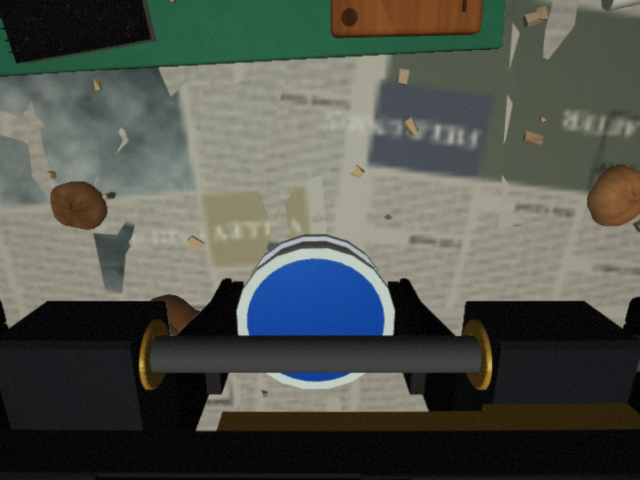

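View pics/w3.png

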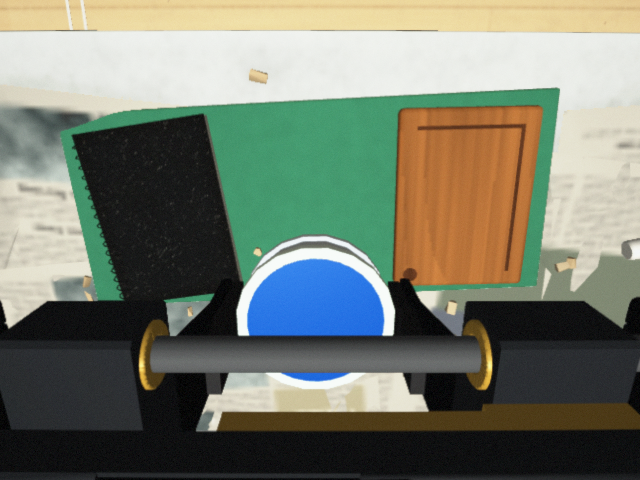

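Run:
```python
from h import *
s=bot.read_state(); print(s['position'],s['time_s'])
k=bot.get_calibration("wrist")
im=cv2.imread("pics/w3.png"); h=cv2.cvtColor(im,cv2.COLOR_BGR2HSV);H,S,V=[h[:,:,i].astype(int) for i in range(3)]
R=cv2.Rodrigues(np.array(k['rvec']))[0]; print('cam',-R.T@k['tvec'])
f=lambda p,z:unproj(k,p,z)[:,:2].round(4)
b=f([(401,108),(541,106),(527,286),(396,284)],.024);print('board',b,b.mean(0))
n=f([(205,115),(238,280),(122,300),(74,136)],.022);print('nb',n,n.mean(0),np.degrees(np.arctan2(*(n[0]-n[1])[::-1])))
print('mat',f([(558,88),(536,286),(63,132),(250,100)],.010))
print(unproj(k,[(316,320)],s['position'][2]+.018))
m=(H>100)&(H<125)&(S>150)&(V>80)
print([(a,b,rect(k,m,s['position'][2]+.018)) for a,b,m in blobs(m,800)])
m=(H<20)&(S>90);print([(a,b,rect(k,m,.024)) for a,b,m in blobs(m,3000) if b[1]>80])
m=(V<50);m[298:]=0;print([(a,b,rect(k,m,.022)) for a,b,m in blobs(m,5000)])
```

```text
[ 0.63053878 -0.04627556  0.18243362] 7.2
cam [ 0.71246142 -0.04611763  0.34468653]
board [[ 0.712  -0.1107]
 [ 0.7137 -0.2168]
 [ 0.5651 -0.229 ]
 [ 0.5672 -0.1153]] [ 0.6395  -0.16795]
nb [[0.707  0.0384]
 [0.5701 0.0209]
 [0.5509 0.1244]
 [0.6917 0.142 ]] [0.629925 0.081425] 7.28464289419283
mat [[ 0.7273 -0.2355]
 [ 0.5586 -0.2451]
 [ 0.6941  0.1574]
 [ 0.7181  0.0053]]
[[ 0.63148455 -0.04626149  0.20043362]]
[(np.int32(8610), [248, 259, 136, 77], ([array([641.1, -46. ]), array([54.1, 32.8]), 90.0], array([637.6, -45.9])))]
[(np.int32(23919), [393, 106, 150, 179], ([array([ 640.2, -165.2]), array([146. , 109.5]), 1.3], array([ 643.7, -165.1]))), (np.int32(4535), [220, 403, 420, 30], ([array([ 425.5, -158. ]), array([ 32.6, 410.4]), 0.3], array([ 423.6, -162.7])))]
[(np.int32(22144), [73, 114, 170, 184], ([array([623.7,  80. ]), array([155.2, 107.1]), 8.4], array([630.2,  79.7])))]
```

Call:
apply_moves:
  motion: "0.0025 -0.003 0.02 0 0 0 0.055; 0.0025 -0.003 0.05 0 0 0 0.055; 0.0025 -0.003 0.085 0 0 0 0.055; 0.0025 -0.003 0.12 0 0 0 0.055; 0.0025 -0.003 0.145 0 0 0 0.055; 0.0025 -0.003 0.16 0 0 0 0.055; 0.0025 -0.003 0.166 0 0 0 0.055; 0.0025 -0.003 0.168 0 0 0 0.055"

```text
time_s: 8.2
position: [0.6348, -0.0434, 0.016]
tcp_rot: [[1.0, -0.0, 0.001], [-0.0, -1.0, -0.0], [0.001, 0.0, -1.0]]
force: [0.1, -0.4, -2.6]
opening: 0.72
```

Run:
```python
from h import *
s=bot.read_state(); print(s['position'],s['opening'],s['force'])
```

```text
[ 0.63475528 -0.04340537  0.01602366] 0.7202004552855129 [ 0.12939084 -0.39768718 -2.5771957 ]
```

Call:
apply_moves:
  motion: "-0.001 0 0.0015 0 0 0 0.055; -0.001 0 0.0025 0 0 0 0.055; -0.001 0 0.0025 0 0 0 0.055; -0.001 0 0.0025 0 0 0 0.066; -0.001 0 0.0025 0 0 0 0.071; -0.001 0 0.0025 0 0 0 0.076; -0.001 0 0.0025 0 0 0 0.076; -0.001 0 0.0025 0 0 0 0.076"

```text
time_s: 9.2
position: [0.6335, -0.0432, 0.0129]
tcp_rot: [[1.0, -0.0, -0.0], [-0.0, -1.0, 0.0], [-0.0, -0.0, -1.0]]
force: [-0.2, 0.3, 0.6]
opening: 0.873
```

Call:
apply_moves:
  motion: "0 0 -0.01 0 0 0 0.076; 0 0 -0.03 0 0 0 0.076; 0 0 -0.07 0 0 0 0.076; 0 0 -0.11 0 0 0 0.076; 0 0 -0.15 0 0 0 0.076; 0 0 -0.18 0 0 0 0.076; 0 0 -0.20 0 0 0 0.076; 0 0 -0.20 0 0 0 0.076"

```text
time_s: 10.2
position: [0.6349, -0.0435, 0.2166]
tcp_rot: [[1.0, 0.0, 0.006], [0.0, -1.0, -0.002], [0.006, 0.002, -1.0]]
force: [-0.3, -0.0, 0.1]
opening: 0.872
```

```bash
cat > ws.py <<'E'
import sys
from h import *
s=bot.read_state(); print(s['position'],s['opening'],s['force'])
k=bot.get_calibration("wrist"); im=bot.capture("wrist"); cv2.imwrite(f"pics/{sys.argv[1]}.png",im[:,:,::-1])
h=cv2.cvtColor(im,cv2.COLOR_RGB2HSV);H,S,V=[h[:,:,i].astype(int) for i in range(3)]
r=lambda m,z,a=800:[print('  ',a,b,rect(k,m,z)) for a,b,m in blobs(m,a)]
print('blue');r((H>100)&(H<125)&(S>150)&(V>80),.032)
print('brown');r((H<20)&(S>100)&(V>40)&(np.arange(480)[:,None]<300),.020)
E
python3 ws.py w4
```

```text
[ 0.63493194 -0.04345131  0.21664086] 0.8722215752995195 [-0.34957109 -0.04070233  0.06385781]
blue
   2835 [285, 179, 61, 59] ([array([633.7, -43.1]), array([52.8, 52.2]), 89.9], array([633.7, -42.9]))
brown
   19621 [389, 113, 133, 163] ([array([ 640.1, -166.5]), array([147.5, 110.5]), 1.3], array([ 643.5, -166.6]))
```

View pics/w4.png

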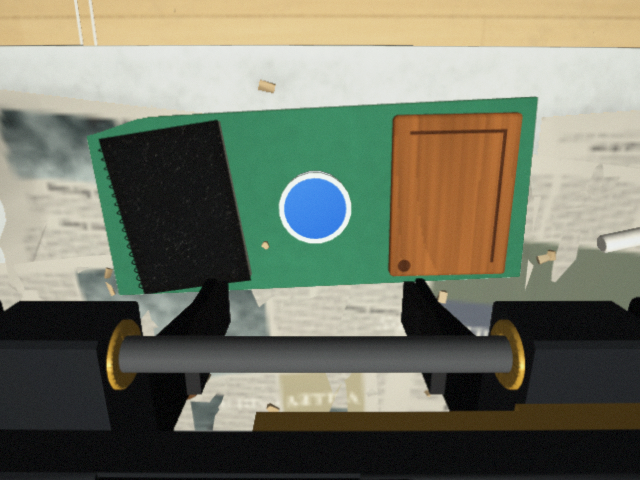

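Run:
```python
from h import *
k=bot.get_calibration("wrist")
f=lambda p,z:unproj(k,p,z)[:,:2].round(4)
n=f([(219,121),(250,279),(144,293),(99,139)],.022);print('nb',n,n.mean(0),np.degrees(np.arctan2(*(n[0]-n[1])[::-1])),np.degrees(np.arctan2(*(n[3]-n[2])[::-1])))
b=f([(394,115),(521,113),(505,274),(389,274)],.024);print('b',b,b.mean(0))
m=f([(537,97),(520,276),(119,294),(90,134)],.010);print('mat',m,m.mean(0))
```

```text
nb [[0.7061 0.0383]
 [0.5616 0.0189]
 [0.547  0.1215]
 [0.6915 0.1425]] [0.62655 0.0803 ] 7.646581694131166 8.268832784043582
b [[ 0.7109 -0.109 ]
 [ 0.7127 -0.2156]
 [ 0.5672 -0.2217]
 [ 0.5674 -0.1122]] [ 0.63955  -0.164625]
mat [[ 0.726  -0.2344]
 [ 0.5592 -0.2439]
 [ 0.5402  0.1522]
 [ 0.6951  0.1562]] [ 0.630125 -0.042475]
```

Call:
apply_moves:
  motion: "-0.02 0.03 0 0 0 0 0.08; -0.05 0.08 0 0 0 0 0.087; -0.08 0.13 0 0 0 0 0.087; -0.11 0.18 0 0 0 0 0.087; -0.14 0.23 0 0 0 0 0.087; -0.17 0.275 0 0 0 0 0.087; -0.185 0.30 0 0 0 0 0.087; -0.19 0.309 0 0 0 0 0.087"

```text
time_s: 11.25
position: [0.4421, -0.3531, 0.2121]
tcp_rot: [[1.0, -0.003, -0.001], [-0.003, -1.0, 0.002], [-0.001, -0.002, -1.0]]
force: [0.6, 1.2, -0.0]
opening: 0.999
```

Call:
apply_moves:
  motion: "0 0 0.01 0 0 0 0.087; 0 0 0.03 0 0 0 0.087; 0 0 0.05 0 0 0 0.087; 0 0 0.06 0 0 0 0.087; 0 0 0.06 0 0 0 0.087; 0 0 0.06 0 0 0 0.087; 0 0 0.06 0 0 0 0.087; 0 0 0.06 0 0 0 0.087"

```text
time_s: 12.25
position: [0.4437, -0.3524, 0.1536]
tcp_rot: [[1.0, -0.0, 0.001], [-0.0, -1.0, -0.001], [0.001, 0.001, -1.0]]
force: [0.8, 0.0, -0.2]
opening: 0.999
```

```bash
python3 ws.py w5
```

```text
[ 0.44370079 -0.35244687  0.15359964] 0.9991598718098832 [ 0.7526792   0.00713883 -0.21872525]
blue
brown
   5575 [0, 0, 122, 49] ([array([ 579.6, -181.3]), array([83.6, 29.1]), 89.4], array([ 580.2, -181.8]))
   3479 [282, 185, 68, 66] ([array([ 446.9, -353.8]), array([50.7, 50.5]), 57.4], array([ 446.6, -353.4]))
```

View pics/w5.png

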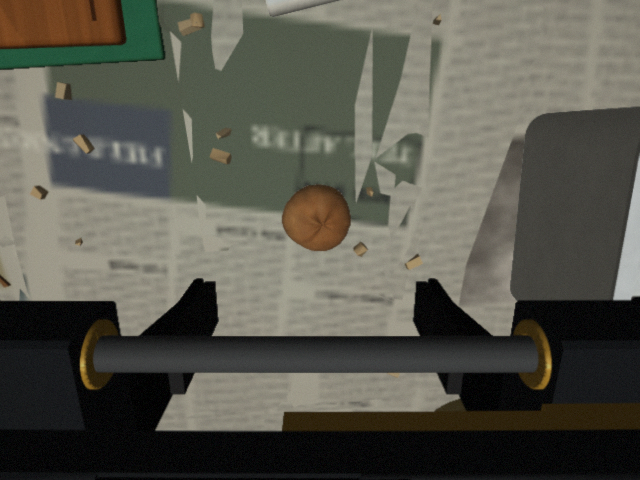

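Call:
apply_moves:
  motion: "0.002 0.001 0.02 0 0 0 0.087; 0.002 0.001 0.05 0 0 0 0.087; 0.002 0.001 0.085 0 0 0 0.087; 0.002 0.001 0.115 0 0 0 0.087; 0.002 0.001 0.135 0 0 0 0.087; 0.002 0.001 0.145 0 0 0 0.087; 0.002 0.001 0.149 0 0 0 0.087; 0.002 0.001 0.149 0 0 0 0.087"

```text
time_s: 13.3
position: [0.4458, -0.3535, 0.0045]
tcp_rot: [[1.0, -0.0, 0.001], [-0.0, -1.0, -0.001], [0.001, 0.001, -1.0]]
force: [0.7, -1.0, 0.5]
opening: 1.004
```

Call:
apply_moves:
  motion: "0 0 0 0 0 0 0.07; 0 0 0 0 0 0 0.06; 0 0 0 0 0 0 0.052; 0 0 0 0 0 0 0.044; 0 0 0 0 0 0 0.04; 0 0 0 0 0 0 0.04; 0 0 0 0 0 0 0.04; 0 0 0 0 0 0 0.04"

```text
time_s: 14.3
position: [0.4456, -0.3533, 0.0042]
tcp_rot: [[1.0, 0.0, 0.0], [0.0, -1.0, -0.0], [0.0, 0.0, -1.0]]
force: [0.3, -0.2, 0.4]
opening: 0.572
```

```bash
python3 ws.py w6
```

```text
[ 0.44557542 -0.3533143   0.00415022] 0.5721487894270105 [ 0.28132905 -0.23596518  0.37847938]
blue
brown
   4097 [254, 254, 121, 46] ([array([ 464.1, -352.5]), array([47.7, 19. ]), 90.0], array([ 461.5, -353.3]))
```

View pics/w6.png

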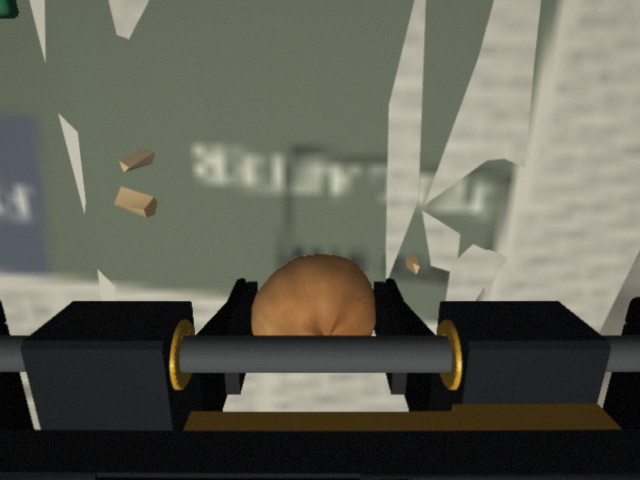

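Call:
apply_moves:
  motion: "0 0 -0.01 0 0 0 0.04; 0 0 -0.03 0 0 0 0.04; 0 0 -0.06 0 0 0 0.04; 0 0 -0.09 0 0 0 0.04; 0 0 -0.12 0 0 0 0.04; 0 0 -0.145 0 0 0 0.04; 0 0 -0.15 0 0 0 0.04; 0 0 -0.15 0 0 0 0.04"

```text
time_s: 15.35
position: [0.4453, -0.3528, 0.154]
tcp_rot: [[1.0, 0.0, -0.0], [0.0, -1.0, 0.0], [-0.0, -0.0, -1.0]]
force: [-0.1, 0.1, -0.4]
opening: 0.574
```

Call:
apply_moves:
  motion: "0.02 -0.03 0 0 0 0 0.04; 0.045 -0.075 0 0 0 0 0.04; 0.075 -0.125 0 0 0 0 0.04; 0.105 -0.175 0 0 0 0 0.04; 0.135 -0.225 0 0 0 0 0.04; 0.165 -0.27 0 0 0 0 0.04; 0.18 -0.30 0 0 0 0 0.04; 0.187 -0.31 0 0 0 0 0.04"

```text
time_s: 16.35
position: [0.632, -0.041, 0.1522]
tcp_rot: [[1.0, 0.003, -0.003], [0.003, -1.0, 0.001], [-0.003, -0.001, -1.0]]
force: [0.0, 0.2, 0.2]
opening: 0.577
```

```bash
python3 ws.py w7
```

```text
[ 0.63201687 -0.04098591  0.15221521] 0.5766846892440082 [0.02007827 0.15146063 0.1553696 ]
blue
   4041 [282, 188, 74, 68] ([array([634.8, -42.8]), array([50., 53.]), 2.1], array([634.3, -43. ]))
brown
   28400 [406, 107, 167, 193] ([array([ 640.3, -166.4]), array([147.5, 111.2]), 1.3], array([ 644.7, -166.6]))
   4067 [254, 255, 121, 45] ([array([586.2, -39.6]), array([37.5, 96. ]), 0.2], array([581.2, -41.2]))
```

View pics/w7.png

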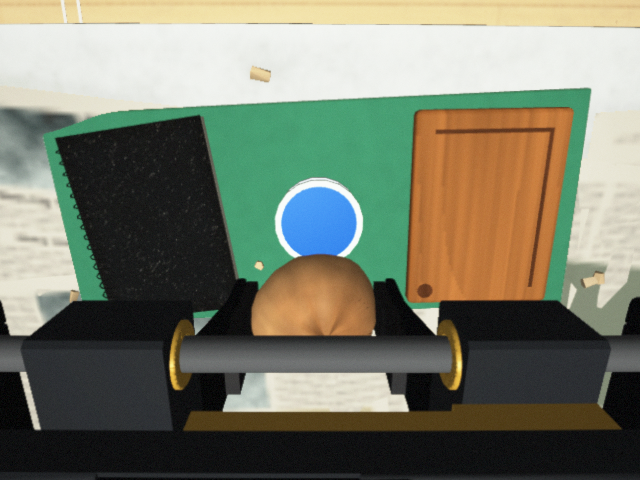

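Call:
apply_moves:
  motion: "0 0 0.01 0 0 0 0.04; 0 0 0.03 0 0 0 0.04; 0 0 0.055 0 0 0 0.04; 0 0 0.08 0 0 0 0.04; 0 0 0.10 0 0 0 0.04; 0 0 0.112 0 0 0 0.04; 0 0 0.115 0 0 0 0.04; 0 0 0.115 0 0 0 0.04"

```text
time_s: 17.4
position: [0.6329, -0.0434, 0.0394]
tcp_rot: [[1.0, -0.0, 0.001], [-0.0, -1.0, -0.0], [0.001, 0.0, -1.0]]
force: [0.3, 0.2, 0.6]
opening: 0.575
```

Call:
apply_moves:
  motion: "0 0 0.001 0 0 0 0.04; 0 0 0.002 0 0 0 0.04; 0 0 0.003 0 0 0 0.04; 0 0 0.003 0 0 0 0.04; 0 0 0.003 0 0 0 0.05; 0 0 0.003 0 0 0 0.055; 0 0 0.003 0 0 0 0.06; 0 0 0.003 0 0 0 0.066"

```text
time_s: 18.4
position: [0.6324, -0.0432, 0.036]
tcp_rot: [[1.0, -0.0, -0.0], [-0.0, -1.0, 0.0], [-0.0, -0.0, -1.0]]
force: [0.1, 0.6, -0.0]
opening: 0.723
```

Call:
apply_moves:
  motion: "0 0 0 0 0 0 0.07; 0 0 -0.005 0 0 0 0.075; 0 0 -0.03 0 0 0 0.08; 0 0 -0.07 0 0 0 0.08; 0 0 -0.11 0 0 0 0.08; 0 0 -0.15 0 0 0 0.08; 0 0 -0.178 0 0 0 0.08; 0 0 -0.178 0 0 0 0.08"

```text
time_s: 19.4
position: [0.6342, -0.0435, 0.2172]
tcp_rot: [[1.0, 0.0, 0.007], [0.0, -1.0, -0.002], [0.007, 0.002, -1.0]]
force: [-0.3, -0.7, 0.3]
opening: 0.918
```

```bash
python3 ws.py w8
```

```text
[ 0.63424327 -0.04352838  0.21724989] 0.9179030176302074 [-0.29873825 -0.66505556  0.29381197]
blue
brown
   19593 [389, 112, 133, 163] ([array([ 640.2, -166.5]), array([147.5, 110.6]), 1.3], array([ 643.6, -166.5]))
   2803 [284, 184, 61, 59] ([array([625.4, -42.4]), array([55. , 54.5]), 89.9], array([625.4, -42.9]))
```

View pics/w8.png

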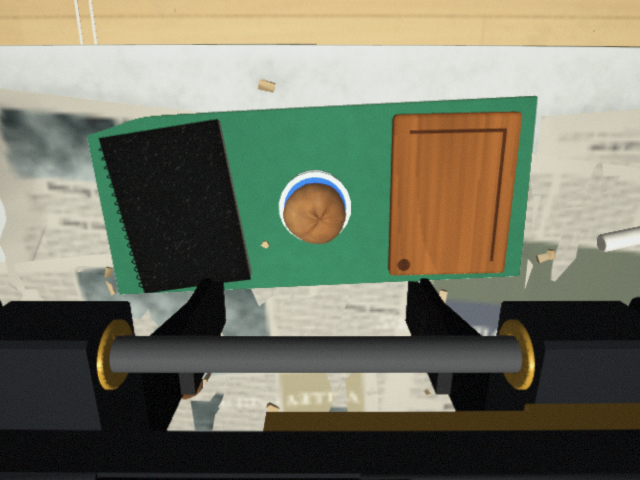

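Call:
apply_moves:
  motion: "-0.02 -0.015 0 0 0 0 0.08; -0.05 -0.035 0 0 0 0 0.08; -0.085 -0.06 0 0 0 0 0.08; -0.12 -0.085 0 0 0 0 0.08; -0.155 -0.11 0 0 0 0 0.08; -0.18 -0.13 0 0 0 0 0.08; -0.195 -0.141 0.01 0 0 0 0.08; -0.199 -0.144 0.03 0 0 0 0.08"

```text
time_s: 20.45
position: [0.4314, 0.1016, 0.1831]
tcp_rot: [[1.0, 0.001, -0.002], [0.001, -1.0, 0.0], [-0.002, -0.0, -1.0]]
force: [0.4, 0.7, 0.7]
opening: 0.914
```

Call:
apply_moves:
  motion: "0 0 0.01 0 0 0 0.08; 0 0 0.02 0 0 0 0.08; 0 0 0.03 0 0 0 0.08; 0 0 0.03 0 0 0 0.08; 0 0 0.03 0 0 0 0.08; 0 0 0.03 0 0 0 0.08; 0 0 0.03 0 0 0 0.08; 0 0 0.03 0 0 0 0.08"

```text
time_s: 21.45
position: [0.4336, 0.1008, 0.1543]
tcp_rot: [[1.0, 0.0, 0.001], [0.0, -1.0, -0.0], [0.001, 0.0, -1.0]]
force: [-0.4, -0.1, -0.4]
opening: 0.922
```

```bash
python3 ws.py w9
python3 - <<'E'
from h import *
k=bot.get_calibration("wrist"); im=cv2.imread("pics/w9.png")
h=cv2.cvtColor(im,cv2.COLOR_BGR2HSV);H,S,V=[h[:,:,i].astype(int) for i in range(3)]
print([(a,b,rect(k,m,.01)) for a,b,m in blobs((H<20)&(S>100)&(V>40)&(np.arange(480)[:,None]<300),800)])
E
```

```text
[0.43364707 0.1008393  0.15428536] 0.922177718524368 [-0.41441458 -0.08221027 -0.4486343 ]
blue
brown
   2467 [283, 190, 61, 51] ([array([438.1, 102.9]), array([45.3, 38.9]), 90.0], array([438.5, 103.1]))
[(np.int32(2467), [283, 190, 61, 51], ([array([435.5, 102.9]), array([46.8, 40.2]), 90.0], array([435.9, 103.2])))]
```

View pics/w9.png

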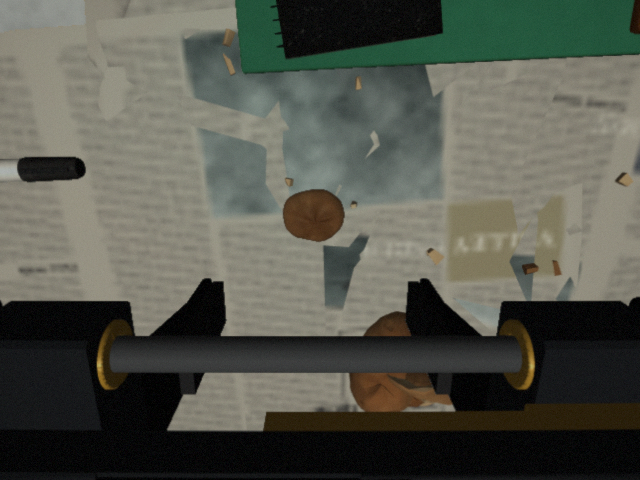

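Call:
apply_moves:
  motion: "0.002 -0.002 0.02 0 0 0 0.08; 0.002 -0.002 0.05 0 0 0 0.08; 0.002 -0.002 0.085 0 0 0 0.08; 0.002 -0.002 0.115 0 0 0 0.08; 0.002 -0.002 0.135 0 0 0 0.08; 0.002 -0.002 0.147 0 0 0 0.08; 0.002 -0.002 0.151 0 0 0 0.08; 0.002 -0.002 0.151 0 0 0 0.08"

```text
time_s: 22.5
position: [0.4358, 0.1028, 0.0033]
tcp_rot: [[1.0, 0.0, 0.0], [0.0, -1.0, -0.0], [0.0, 0.0, -1.0]]
force: [0.6, -0.4, 0.0]
opening: 0.921
```

Call:
apply_moves:
  motion: "0 0 0 0 0 0 0.065; 0 0 0 0 0 0 0.055; 0 0 0 0 0 0 0.047; 0 0 0 0 0 0 0.04; 0 0 0 0 0 0 0.033; 0 0 0 0 0 0 0.033; 0 0 0 0 0 0 0.033; 0 0 0 0 0 0 0.033"

```text
time_s: 23.5
position: [0.4356, 0.1028, 0.0032]
tcp_rot: [[1.0, 0.0, 0.0], [0.0, -1.0, -0.0], [0.0, 0.0, -1.0]]
force: [0.0, -1.5, 3.3]
opening: 0.525
```

```bash
python3 ws.py w10
```

```text
[0.43563808 0.1027806  0.0031832 ] 0.5250993596380508 [ 0.01497478 -1.46737269  3.26979967]
blue
brown
   3264 [262, 262, 108, 38] ([array([453., 103.]), array([42.3, 15.6]), 90.0], array([451.1, 103.4]))
```

View pics/w10.png

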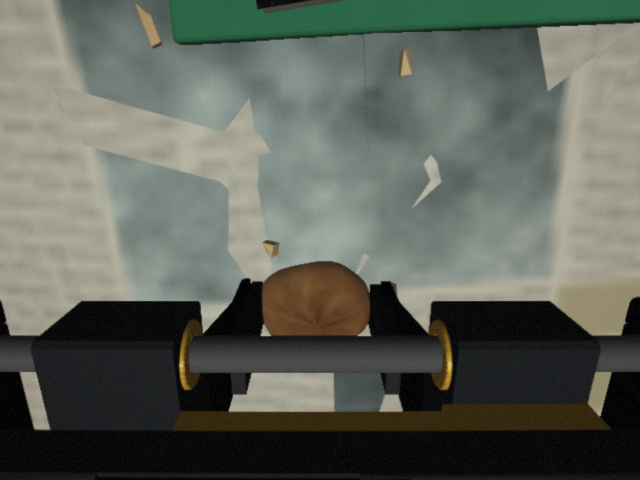

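Call:
apply_moves:
  motion: "0 0 -0.01 0 0 0 0.033; 0 0 -0.03 0 0 0 0.033; 0 0 -0.06 0 0 0 0.033; 0 0 -0.09 0 0 0 0.033; 0 0 -0.12 0 0 0 0.033; 0 0 -0.145 0 0 0 0.033; 0 0 -0.15 0 0 0 0.033; 0 0 -0.15 0 0 0 0.033"

```text
time_s: 24.55
position: [0.4351, 0.1029, 0.153]
tcp_rot: [[1.0, 0.0, -0.0], [0.0, -1.0, 0.0], [-0.0, -0.0, -1.0]]
force: [-0.1, 0.6, -0.4]
opening: 0.528
```

Call:
apply_moves:
  motion: "0.02 0.025 0 0 0 0 0.033; 0.05 0.065 0 0 0 0 0.033; 0.083 0.11 0 0 0 0 0.033; 0.117 0.155 0 0 0 0 0.033; 0.15 0.2 0 0 0 0 0.033; 0.18 0.238 0 0 0 0 0.033; 0.198 0.262 0 0 0 0 0.033; 0.204 0.269 0 0 0 0 0.033"

```text
time_s: 25.55
position: [0.6394, -0.1676, 0.1508]
tcp_rot: [[1.0, -0.002, -0.002], [-0.002, -1.0, 0.001], [-0.002, -0.001, -1.0]]
force: [-0.3, 0.0, -0.5]
opening: 0.532
```

Call:
apply_moves:
  motion: "0 0 0.01 0 0 0 0.033; 0 0 0.03 0 0 0 0.033; 0 0 0.055 0 0 0 0.033; 0 0 0.08 0 0 0 0.033; 0 0 0.105 0 0 0 0.033; 0 0 0.119 0 0 0 0.033; 0 0 0.122 0 0 0 0.033; 0 0 0.122 0 0 0 0.033"

```text
time_s: 26.55
position: [0.6397, -0.1659, 0.0314]
tcp_rot: [[1.0, 0.0, 0.0], [0.0, -1.0, -0.0], [0.0, 0.0, -1.0]]
force: [-0.1, 0.2, 0.8]
opening: 0.531
```

```bash
python3 ws.py w11
```

```text
[ 0.63967637 -0.16590107  0.03143475] 0.5308313464382546 [-0.1354653   0.22764051  0.83123807]
blue
   1337 [0, 258, 96, 43] ([array([652.8, -50.3]), array([41.9, 13.1]), 72.0], array([653. , -49.5]))
brown
   42103 [183, 124, 263, 176] ([array([ 674.1, -165.8]), array([ 80.3, 110. ]), 1.3], array([ 674.4, -166.2]))
   1737 [0, 275, 88, 25] ([array([641.3, -36.4]), array([12.3, 41.9]), 0.2], array([640. , -35.2]))
```

View pics/w11.png

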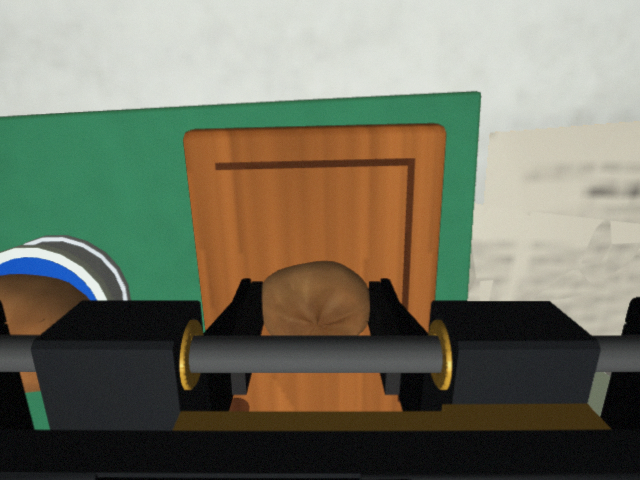

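Call:
apply_moves:
  motion: "0 0 0.002 0 0 0 0.033; 0 0 0.004 0 0 0 0.033; 0 0 0.004 0 0 0 0.033; 0 0 0.004 0 0 0 0.033; 0 0 0.004 0 0 0 0.043; 0 0 0.004 0 0 0 0.05; 0 0 0.004 0 0 0 0.058; 0 0 0.004 0 0 0 0.066"

```text
time_s: 27.6
position: [0.6392, -0.166, 0.0268]
tcp_rot: [[1.0, 0.0, -0.001], [0.0, -1.0, 0.0], [-0.001, -0.0, -1.0]]
force: [-0.3, 0.0, 0.5]
opening: 0.698
```

Call:
apply_moves:
  motion: "0 0 0 0 0 0 0.07; 0 0 -0.005 0 0 0 0.07; 0 0 -0.03 0 0 0 0.07; 0 0 -0.07 0 0 0 0.07; 0 0 -0.11 0 0 0 0.07; 0 0 -0.15 0 0 0 0.07; 0 0 -0.18 0 0 0 0.07; 0 0 -0.18 0 0 0 0.07"

```text
time_s: 28.6
position: [0.6413, -0.1669, 0.2106]
tcp_rot: [[1.0, 0.0, 0.007], [0.0, -1.0, -0.003], [0.007, 0.003, -1.0]]
force: [0.3, -0.7, -0.4]
opening: 0.806
```

```bash
python3 ws.py w12
```

```text
[ 0.64132447 -0.16692191  0.21060942] 0.8058706461156196 [ 0.26120997 -0.66731058 -0.40668534]
blue
brown
   8355 [39, 0, 601, 37] ([array([ 793.5, -188.4]), array([ 26. , 474.2]), 0.1], array([ 797.8, -197.7]))
   19910 [248, 120, 130, 165] ([array([ 640.3, -166.6]), array([147.6, 109.5]), 1.4], array([ 643.5, -166.6]))
   3330 [131, 194, 72, 60] ([array([625. , -32.9]), array([62.2, 57.1]), 69.5], array([624.6, -32.9]))
   835 [568, 216, 52, 26] ([array([ 620. , -421.4]), array([19.2, 46.4]), 10.7], array([ 620.6, -420.9]))
```

View pics/w12.png

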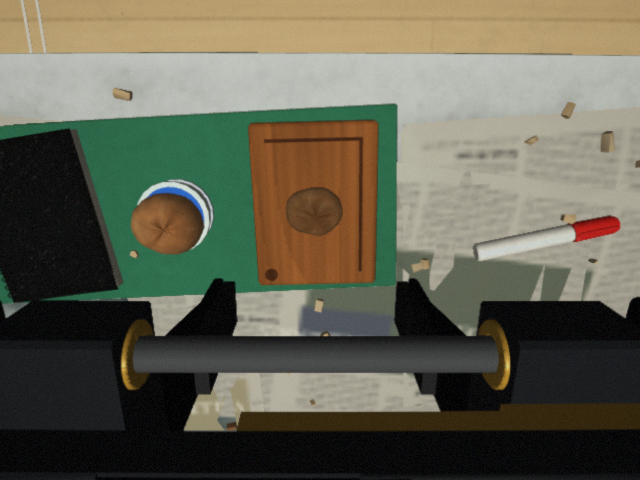

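Call:
apply_moves:
  motion: "-0.008 -0.02 0 0 0 -4 0.07; -0.02 -0.055 0 0 0 -10 0.07; -0.033 -0.095 0 0 0 -16 0.07; -0.047 -0.135 0 0 0 -23 0.07; -0.061 -0.175 0 0 0 -30 0.07; -0.075 -0.215 0 0 0 -37 0.07; -0.085 -0.245 0 0 0 -42 0.07; -0.09 -0.26 0 0 0 -45 0.07"

```text
time_s: 29.65
position: [0.5476, 0.0953, 0.2054]
tcp_rot: [[0.705, 0.71, -0.004], [0.71, -0.705, 0.0], [-0.003, -0.003, -1.0]]
force: [0.2, -0.3, -0.1]
opening: 0.804
```

Call:
apply_moves:
  motion: "0.012 -0.02 0 0 0 -4 0.06; 0.027 -0.055 0 0 0 -10 0.055; 0.045 -0.09 0 0 0 -17 0.055; 0.065 -0.13 0 0 0 -24 0.055; 0.085 -0.17 0 0 0 -31 0.055; 0.103 -0.205 0 0 0 -38 0.055; 0.115 -0.228 0 0 0 -43 0.055; 0.118 -0.234 0 0 0 -45 0.055"

```text
time_s: 30.65
position: [0.467, 0.3433, 0.2061]
tcp_rot: [[-0.003, 1.0, -0.001], [1.0, 0.003, -0.001], [-0.001, -0.001, -1.0]]
force: [-0.0, -0.4, 0.8]
opening: 0.633
```

Call:
apply_moves:
  motion: "0 0 0.01 0 0 0 0.055; 0 0 0.02 0 0 0 0.055; 0 0 0.02 0 0 0 0.055; 0 0 0.02 0 0 0 0.055; 0 0 0.02 0 0 0 0.055; 0 0 0.02 0 0 0 0.055; 0 0 0.02 0 0 0 0.055; 0 0 0.02 0 0 0 0.055"

```text
time_s: 31.65
position: [0.4675, 0.3428, 0.1872]
tcp_rot: [[-0.0, 1.0, 0.0], [1.0, 0.0, 0.0], [0.0, 0.0, -1.0]]
force: [-0.7, -0.3, 0.1]
opening: 0.632
```

```bash
python3 ws.py w13
```

```text
[0.46747535 0.34279434 0.18718296] 0.631837199018469 [-0.68844831 -0.31427681  0.11882537]
blue
brown
```

View pics/w13.png

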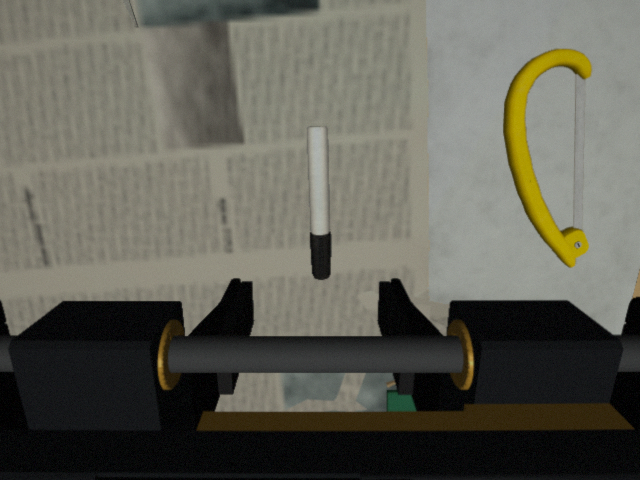

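Run:
```python
from h import *
k=bot.get_calibration("wrist")
P=unproj(k,[(317.5,126),(321,279),(319.5,233)],.012)[:,:2];print(P,(P[0]+P[1])/2,np.linalg.norm(P[0]-P[1]),np.degrees(np.arctan2(*(P[0]-P[1])[::-1])))
```

```text
[[0.46958418 0.41095337]
 [0.47289088 0.27751065]
 [0.47142564 0.32086181]] [0.47123753 0.34423201] 0.1334836843737059 91.41949222387889
```

Call:
apply_moves:
  motion: "0.0015 0.0035 0.02 0 0 -1.4 0.055; 0.0015 0.0035 0.06 0 0 -1.4 0.055; 0.0015 0.0035 0.10 0 0 -1.4 0.055; 0.0015 0.0035 0.135 0 0 -1.4 0.055; 0.0015 0.0035 0.16 0 0 -1.4 0.055; 0.0015 0.0035 0.178 0 0 -1.4 0.055; 0.0015 0.0035 0.184 0 0 -1.4 0.055; 0.0015 0.0035 0.184 0 0 -1.4 0.055"

```text
time_s: 32.7
position: [0.4712, 0.3444, 0.0032]
tcp_rot: [[-0.024, 1.0, 0.0], [1.0, 0.024, 0.0], [0.0, 0.0, -1.0]]
force: [0.9, 1.0, 0.2]
opening: 0.634
```

Call:
apply_moves:
  motion: "0 0 0 0 0 0 0.045; 0 0 0 0 0 0 0.036; 0 0 0 0 0 0 0.028; 0 0 0 0 0 0 0.02; 0 0 0 0 0 0 0.01; 0 0 0 0 0 0 0.008; 0 0 0 0 0 0 0.008; 0 0 0 0 0 0 0.008"

```text
time_s: 33.7
position: [0.471, 0.3442, 0.0032]
tcp_rot: [[-0.024, 1.0, 0.0], [1.0, 0.024, 0.0], [0.0, 0.0, -1.0]]
force: [0.5, 0.2, 2.5]
opening: 0.216
```

Call:
apply_moves:
  motion: "0 0 -0.01 0 0 0 0.008; 0 0 -0.03 0 0 0 0.008; 0 0 -0.06 0 0 0 0.008; 0 0 -0.09 0 0 0 0.008; 0 0 -0.12 0 0 0 0.008; 0 0 -0.145 0 0 0 0.008; 0 0 -0.15 0 0 0 0.008; 0 0 -0.15 0 0 0 0.008"

```text
time_s: 34.7
position: [0.4707, 0.3441, 0.153]
tcp_rot: [[-0.024, 1.0, -0.0], [1.0, 0.024, -0.0], [-0.0, -0.0, -1.0]]
force: [-0.6, 0.0, -0.4]
opening: 0.216
```

```bash
python3 ws.py w14
```

```text
[0.47071979 0.34409852 0.15302329] 0.21597476108960145 [-0.64262833  0.00593217 -0.40762111]
blue
brown
```

View pics/w14.png

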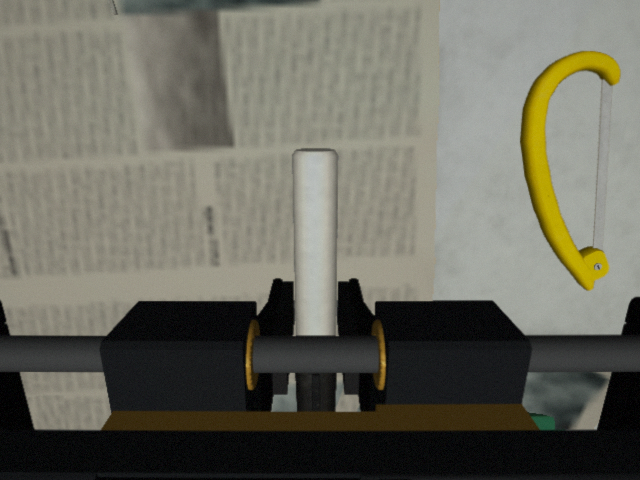

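Call:
apply_moves:
  motion: "-0.01 0.006 0 0 0 4 0.008; -0.026 0.015 0 0 0 9 0.008; -0.046 0.027 0 0 0 15 0.008; -0.066 0.038 0 0 0 22 0.008; -0.086 0.05 0 0 0 29 0.008; -0.106 0.062 0 0 0 36 0.008; -0.123 0.072 0 0 0 41 0.008; -0.132 0.077 0 0 0 43.4 0.008"

```text
time_s: 35.75
position: [0.551, 0.2131, 0.1516]
tcp_rot: [[0.671, 0.742, -0.003], [0.742, -0.671, -0.0], [-0.002, -0.002, -1.0]]
force: [-0.1, -0.2, -0.5]
opening: 0.218
```

Run:
```python
import numpy as np
R=lambda y:np.array([[np.cos(y),np.sin(y)],[np.sin(y),-np.cos(y)]])
p=np.array([.4714,.3441])+R(np.radians(91.4))@[-.132,.077]
print(p, R(np.radians(48)).T@(np.array([.627,.080])-p))
```

```text
[0.55160206 0.21402068] [-0.04914571  0.14570893]
```

Call:
apply_moves:
  motion: "-0.003 0.01 0 0 0 3 0.008; -0.009 0.028 0 0 0 8 0.008; -0.017 0.05 0 0 0 14 0.008; -0.025 0.073 0 0 0 20 0.008; -0.033 0.097 0 0 0 26 0.008; -0.041 0.12 0 0 0 33 0.008; -0.047 0.138 0 0 0 38 0.008; -0.049 0.146 0 0 0 40 0.008"

```text
time_s: 36.75
position: [0.6271, 0.0794, 0.1527]
tcp_rot: [[0.991, 0.137, -0.0], [0.137, -0.991, 0.0], [-0.0, -0.0, -1.0]]
force: [-0.8, 0.3, -0.4]
opening: 0.216
```

Call:
apply_moves:
  motion: "0 0 0.005 0 0 0 0.008; 0 0 0.02 0 0 0 0.008; 0 0 0.035 0 0 0 0.008; 0 0 0.045 0 0 0 0.008; 0 0 0.05 0 0 0 0.008; 0 0 0.05 0 0 0 0.008; 0 0 0.05 0 0 0 0.008; 0 0 0.05 0 0 0 0.008"

```text
time_s: 37.75
position: [0.6273, 0.08, 0.1036]
tcp_rot: [[0.99, 0.139, 0.001], [0.139, -0.99, -0.0], [0.001, 0.0, -1.0]]
force: [0.2, -0.8, -0.6]
opening: 0.216
```

```bash
python3 ws.py w15
```

```text
[0.62731004 0.0800016  0.10361372] 0.21641481721776507 [ 0.21940743 -0.75053668 -0.55089313]
blue
   1568 [470, 224, 82, 77] ([array([639. , -33.6]), array([31.5, 53.9]), 59.2], array([640.6, -32.9]))
brown
   3760 [589, 154, 51, 146] ([array([ 662. , -122.5]), array([96.9, 33.5]), 1.9], array([ 657.3, -115.9]))
   4410 [484, 235, 84, 65] ([array([629.1, -59.8]), array([44.9, 56.2]), 7.8], array([625.3, -60.5]))
```

View pics/w15.png

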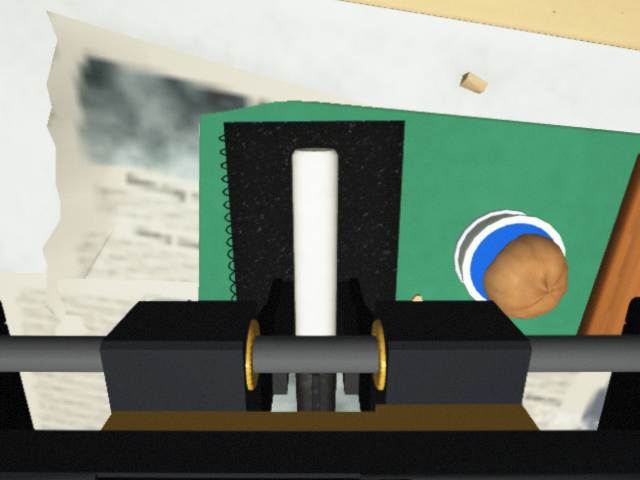

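Run:
```python
from h import *
k=bot.get_calibration("wrist"); s=bot.read_state()
P=unproj(k,[(224,122),(404,121),(400,230),(232,230),(222,230)],.022);T=s['tcp_rot'].T
print(((P-s['position'])@T.T).round(4))
```

```text
[[ 0.0741 -0.0533  0.0817]
 [ 0.0746  0.0513  0.0817]
 [ 0.0086  0.0529  0.0816]
 [ 0.0087 -0.0525  0.0816]
 [ 0.0087 -0.0588  0.0816]]
```

Call:
apply_moves:
  motion: "0 -0.0015 0.01 0 0 0 0.008; 0 -0.0015 0.025 0 0 0 0.008; 0 -0.0015 0.045 0 0 0 0.008; 0 -0.0015 0.06 0 0 0 0.008; 0 -0.0015 0.07 0 0 0 0.008; 0 -0.0015 0.075 0 0 0 0.008; 0 -0.0015 0.0765 0 0 0 0.008; 0 -0.0015 0.0765 0 0 0 0.008"

```text
time_s: 38.8
position: [0.627, 0.0815, 0.0269]
tcp_rot: [[0.99, 0.139, 0.001], [0.139, -0.99, -0.0], [0.001, 0.0, -1.0]]
force: [-0.5, -1.0, 0.4]
opening: 0.214
```

Call:
apply_moves:
  motion: "0 0 0.001 0 0 0 0.008; 0 0 0.002 0 0 0 0.008; 0 0 0.002 0 0 0 0.008; 0 0 0.002 0 0 0 0.015; 0 0 0.002 0 0 0 0.022; 0 0 0.002 0 0 0 0.03; 0 0 0.002 0 0 0 0.038; 0 0 0.002 0 0 0 0.045"

```text
time_s: 39.8
position: [0.6265, 0.0815, 0.0243]
tcp_rot: [[0.99, 0.139, -0.0], [0.139, -0.99, 0.0], [-0.0, -0.0, -1.0]]
force: [0.5, -0.3, 0.3]
opening: 0.464
```

Call:
apply_moves:
  motion: "0 0 -0.005 0 0 0 0.045; 0 0 -0.02 0 0 0 0.045; 0 0 -0.05 0 0 0 0.045; 0 0 -0.09 0 0 0 0.045; 0 0 -0.13 0 0 0 0.045; 0 0 -0.16 0 0 0 0.045; 0 0 -0.18 0 0 0 0.045; 0 0 -0.18 0 0 0 0.045"

```text
time_s: 40.8
position: [0.6281, 0.0815, 0.2077]
tcp_rot: [[0.99, 0.139, 0.006], [0.139, -0.99, -0.0], [0.006, 0.001, -1.0]]
force: [0.4, -0.6, -0.8]
opening: 0.514
```

```bash
python3 ws.py w16
```

```text
[0.62809169 0.08152598 0.20768976] 0.5138087434860181 [ 0.37886632 -0.55182545 -0.84657975]
blue
brown
   16938 [509, 142, 131, 158] ([array([ 640.3, -165.7]), array([147.4, 114.2]), 1.7], array([ 640.9, -158.9]))
   2665 [435, 200, 58, 60] ([array([625.1, -55.1]), array([54.9, 51. ]), 37.4], array([625.2, -55.3]))
```

View pics/w16.png

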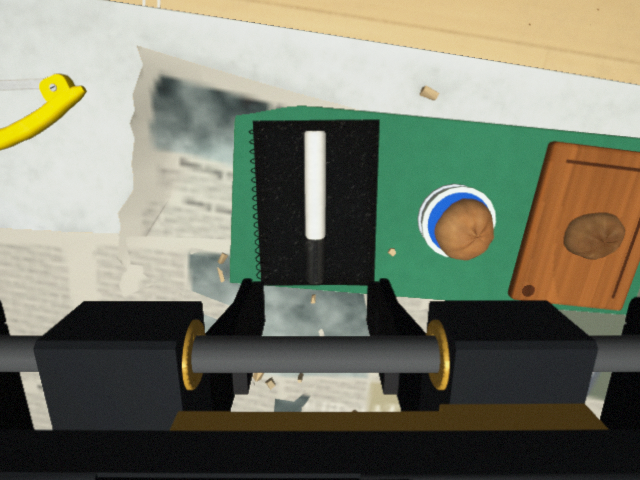

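Run:
```python
from h import *
k=bot.get_calibration("wrist")
P=unproj(k,[(315,130),(314.5,283)],.035);print(P,P.mean(0),np.linalg.norm(P[0]-P[1]))
im=bot.capture("top");cv2.imwrite('pics/tz9.png',cv2.resize(im[165:315,150:550,::-1],None,fx=2,fy=2,interpolation=cv2.INTER_CUBIC))
im=bot.capture("side");cv2.imwrite('pics/sz9.png',cv2.resize(im[130:430,220:440,::-1],None,fx=2,fy=2,interpolation=cv2.INTER_CUBIC))
kt=bot.get_calibration("top")
for n in ["sample_stand","large_mushroom","small_mushroom","black_marker","red_marker","bow_cutter"]:
    print(n,[([round(v,3) for v in d["point"]],round(d["p"],2)) for d in bot.find_in(n,"top")][:2])
```

```text
[[0.69200296 0.09106891 0.035     ]
 [0.56073142 0.07316672 0.035     ]] [0.62636719 0.08211781 0.035     ] 0.13248661494884775
sample_stand [([0.629, -0.037, 0.028], 0.71)]
large_mushroom [([0.631, -0.044, 0.06], 0.85), ([0.663, 0.376, 0.015], 0.29)]
small_mushroom [([0.637, -0.166, 0.039], 0.78)]
black_marker []
red_marker [([0.605, -0.38, 0.014], 0.81)]
bow_cutter [([0.661, 0.374, 0.012], 0.71)]
```

View pics/tz9.png

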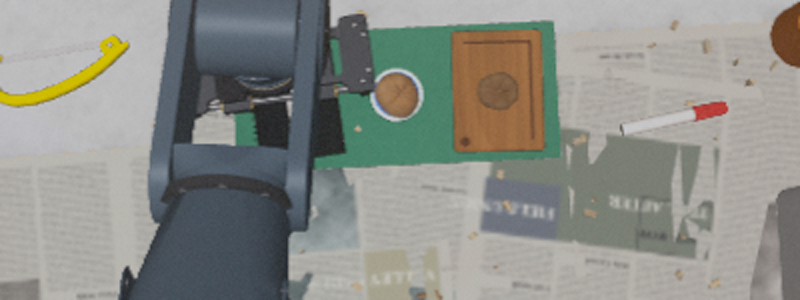

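View pics/sz9.png

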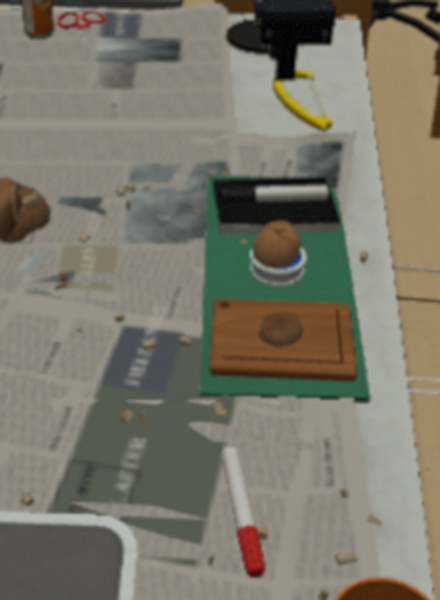

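```bash
python3 -c "
from rig import bot
print(bot.hand_in(), bot.read_state()['time_s'])"
```

```text
the job is handed in; nothing more can be done
the job is handed in; nothing more can be done
```

I did the job in the order asked and handed it in at about 41 s. Each item sat where asked in the last pictures before hand-in.

| Item | Placed at (x, y in m) | Target |
|---|---|---|
| Sample stand | (0.634, −0.043) | Midpoint of board and notebook: (0.633, −0.043) |
| Large mushroom | (0.6335, −0.043), upright on the stand | Centre of the stand |
| Small mushroom | (0.637, −0.166), upright on the board (top camera) | Centre of the board: (0.638, −0.169) in the top camera |
| Black-capped marker | (0.626, 0.082), lying at about 8° along the notebook | Centre of the notebook: (0.6265, 0.080), turned about 8° |

- **Bystanders:** the red marker and the bow cutter show no movement; the network points match the first ones within 3 mm.
- **Forces:** contact stayed within a few newtons in every reading.
- **End state:** the gripper was open and raised about 0.2 m above the table.
- **What disagreed:** the fixed cameras differed from the wrist camera by 2–4 mm in y, and I went by the wrist camera.
- **What failed:** the arm hid the black marker from the top camera at the end. I checked it in the wrist measurement, and it also shows on the notebook in the side picture.

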